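# Square a brass bar against the bench fence

### The arm

A 6-joint arm with a two-finger parallel gripper is mounted at the origin on the work surface. World frame = base frame: x ahead of the robot, y to its left, z up, the work surface at z = 0. Lengths are in m, angles in degrees, forces in N, time in s.
With the tool pointing down it reaches from about 0.35 to 0.85 m from the base axis. Payload 8.1 kg.
Tool frame: the origin (TCP) lies midway between the tips of the shut fingers; the grasp point (between the pads) lies tcp_to_grasp behind it (tcp_to_grasp is the distance from the TCP to the grasp point, in m); z points along the fingers, y is the line along which they close (so a half turn about z gives the same grasp; the last joint's range is limited). The gripper opens to 85 mm and grips with 20 to 120 N. Pads are 22 mm wide; open, the fingers measure 114 mm over their backs; the gripper's body (76 mm by 85 mm) begins 54 mm behind the grasp point. The pads swing forward as they close: fully open they stand 13 mm farther back than shut.
Start: joints at [67.987, 7.471, 85.268, -0, 87.261, -4.893], TCP at [0.177, 0.573, 0.231] pointing down, gripper open.
Joint ranges: [-169.43, 169.43], [-51.17, 129.36], [1.28, 143.12], [-76.62, 256.62], [0, 156.53], [-152.29, 152.29]. Speed limits (degrees/s): [136.94, 136.94, 159.86, 180, 180, 180].

### API

Orientations are given as [roll, pitch, yaw] about the fixed x, y, z axes, in that order (R = Rz(yaw) Ry(pitch) Rx(roll)).
In Python, from cell import * gives the robot as it stands. The module is installed in compiled form; this text tells all that it offers.
- The arm moves only by the tool carry_out, never from a script. Its argument "rows" is a list that holds one entry, the list of rows, each a list of 5 numbers: the closure in counts, from 0 (fully open) to 255 (shut), then the shift along the tool's x, y, z in cm, then the turn about the tool's z in rad. A call has 1 to 12 rows; each row is the pose to reach, as a shift and turn from the pose commanded when the call began, along the tool's axes at that moment; what a row does not reach only later rows make up. A row lasts 1/10 s, in which the tool goes at most 50 mm and 8.59 degrees, less where a joint would pass 70% of its speed; a pose out of reach is approached as far as the arm can. A call with a gripper value outside its range is refused whole. The fingers move at their own pace and stop on an object; "squeeze" is the grip in N (left out, the last holds). Time passes only in rows, so rows that repeat a pose let the fingers close. It gives the time, the measured TCP pose, the force, the opening and the grip force at its end, in the units of the state.
- read_state(): the state, without advancing time (a new reading comes with each control period).
- capture(name): name is "scene" or "top" or "wrist"; returns a dict with "pixels" (480x640x3 uint8, red, green, blue), "intrinsics" (3x3 intrinsics, pixels), "rvec" (rotation vector, rad) and "tvec" (3), from world to camera coordinates, as OpenCV has them; the wrist camera has in their place "mount" (4x4, takes a point from camera to tool coordinates, whose origin is the TCP and whose axes are the flange's). Camera axes: x right, y down, z forward; pixel columns grow to the right and rows downward; lengths in m; the calibration is good to about 2 mm. A picture is of the moment at which its call begins: read the wrist's pose just before it. There is no depth.
- job_done(): hands the job in; it is judged then, once.
The state is a dict: "time_s": time; "qpos": joint angles; "dq": joint speeds; "effort": joint torques, N m; "eef_pos": TCP position; "eef_rot": TCP orientation; "contact_force": force on the tool from outside, world axes, zero at the start; "moment": the same for the moment, N m; "gripper_width": finger opening in m; "finger_force": force on a finger pad.
Only numpy, scipy, OpenCV 4.12 (cv2) and the standard library are available. Lean on these libraries where they do the work, as an engineer would, in place of code of your own. Each camera call takes 0.05 s, during which the arm holds its last target. There are 200 camera calls.

### The job

On the black layout board, push the longer of the two brass bars across the board until it lies flush along the steel angle fence, not hanging out past either end of the fence. Slide it, do not lift it, and leave the short bar and the file where they are.

Things in the scene. Friction and masses are not known exactly. Their poses are not given: they have to be found in the camera images.
- fence: Steel angle fence on a fixed black board. Origin: on the board's top (12 mm above the bench), at the foot of the fence's working face, mid-length. x: level, square to the face, pointing into the fence, away from the robot; y: along the fence; z: up. The face is the plane x = 0; the fence is 460 mm long (y +-230), 30 mm high. The board reaches x -240 to +45, y +-250 mm.
- long_bar: The longer of two loose square brass bars on the board: 180 mm long (its y axis), 20 mm wide (x) and high (z), about 0.6 kg. Origin: centre of its underside. It starts with its origin 80 to 115 mm in front of the fence's face, turned up to 0.4 rad either way, on the left or right half of the board.
- short_bar: The shorter square brass bar, to be left alone: 90 mm long along its y axis, 20 mm wide (x), 20 mm high. Origin: centre of its underside. It lies on the other half of the board, in front of the same fence, its origin about 210 mm to the side of the long bar's.
- file: A hand file with a dark steel blade and pale wooden handle lying on the bench beside the board, to be left alone: 200 mm long along its x axis, 24 mm wide, 22 mm high at the handle. Origin: on its underside, mid-length; the handle is towards its -x.
Things that resemble listed ones, but are neither listed nor needed, are in the scene too. Leave any blue or turquoise look-alike of the long_bar alone.

How it is judged:
By the outcome, as a careful person would: the job done as asked, in the order asked, and still so for the second after the job is handed in, with the robot touching nothing.
It also fails if it takes over 35 s, if anything falls off the work surface, if the arm or the gripper's body presses on something with over 40 N, if the wrist force passes 120 N, or if a joint passes its speed limit or range.

## Working session

There is one attempt and no reset: what is moved stays moved. The work goes in short steps, Python scripts to look and compute and a tool call to move; the robot and the scene stay as the last step left them, time stands still between calls to the robot, and variables do not carry over. Pictures are saved under pics/ and viewed, at most 10 in all, crops included, and the job is handed in when it is done.

Besides the shell and the picture viewer there is one more tool, called after "Call:" as name(argument=value, ...) on one line, values as JSON. carry_out: Moves the arm, as the interface text tells. Its arguments: {"type":"object","properties":{"rows":{"type":"array"},"squeeze":{"type":"number"}},"required":["rows"]}

```bash
mkdir -p pics; python3 - <<'E'
from cell import *
import cv2
s=read_state();print(s)
for n in("top","scene"):
    c=capture(n);cv2.imwrite(f"pics/{n}0.png",c["pixels"][:,:,::-1]);print(n,c["intrinsics"],c["rvec"],c["tvec"])
E
```

```text
{'time_s': 0.0, 'qpos': array([ 6.79877819e+01,  7.51488083e+00,  8.53303983e+01, -2.13523605e-03,
        8.72615438e+01, -4.89303984e+00]), 'dq': array([-0.05036069,  0.03850453,  0.0299987 ,  0.00675396, -0.00621751,
       -0.02864705]), 'effort': array([ 2.63189713e-04, -5.69399035e+01, -5.00554240e+01, -2.71670592e-05,
        1.46223427e-02,  1.12706039e-04]), 'eef_pos': array([0.17639754, 0.5728997 , 0.23023608]), 'eef_rot': array([-1.79893384e+02, -6.98672052e-03,  1.62880919e+02]), 'contact_force': array([ 0.64076797, -0.64209006, -0.68627049]), 'moment': array([-0.03828014, -0.05175338, -0.00729783]), 'finger_force': 0.0, 'gripper_width': 0.08565806504253107}
top [[562.66982012   0.         315.99050459]
 [  0.         562.66982012 245.91788024]
 [  0.           0.           1.        ]] [ 2.12584846 -2.16410953  0.17410101] [0.00504922 0.55647924 1.23505979]
scene [[562.87998728   0.         327.02263298]
 [  0.         562.87998728 243.86725941]
 [  0.           0.           1.        ]] [ 2.2139532   1.29042206 -0.42177615] [-0.27122991 -0.36348498  1.45941652]
```

View pics/top0.png

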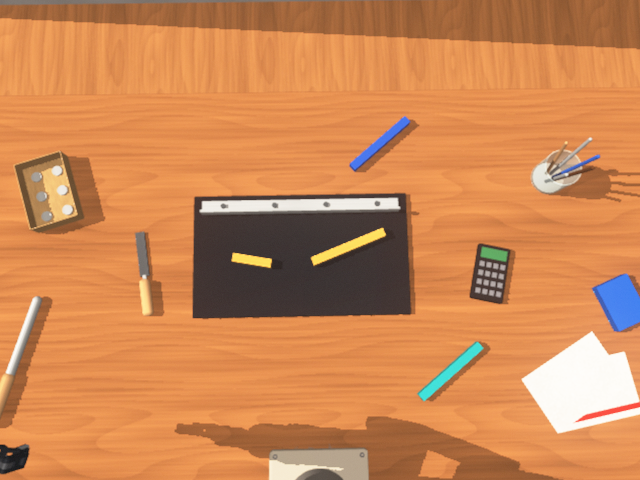

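View pics/scene0.png

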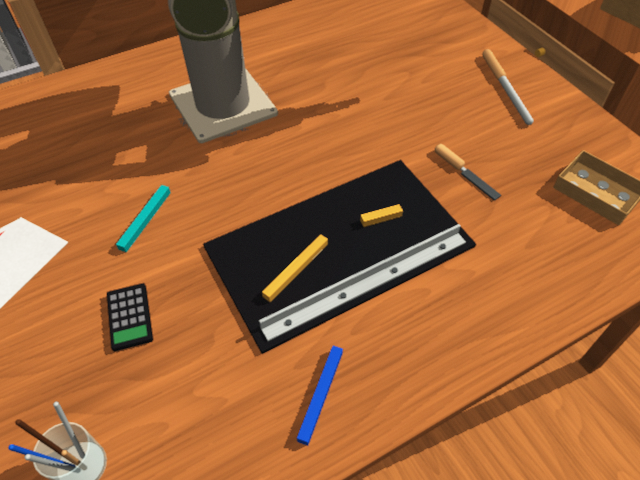

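The top view shows the long bar from about (312,262) to (385,233), the short bar at about (252,260), and the fence from (200,207) to (400,204). I'll enlarge that area.

```bash
python3 - <<'E'
import cv2
i=cv2.imread("pics/top0.png")[185:325,190:415]
cv2.imwrite("pics/crop.png",cv2.resize(i,(788,490),interpolation=cv2.INTER_CUBIC))
E
```

```text
(no output)
```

View pics/crop.png

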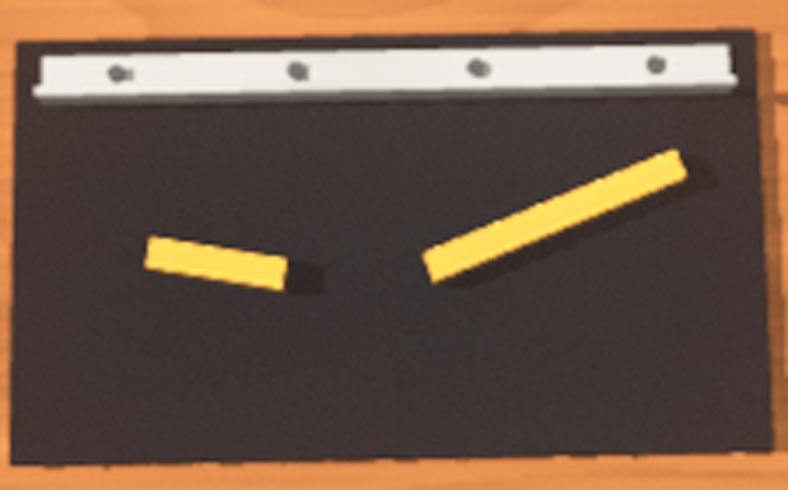

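```bash
cat >h.py <<'E'
import numpy as np,cv2
def ray(c,uv,z):
    R=cv2.Rodrigues(np.array(c["rvec"],float))[0];t=np.array(c["tvec"]).ravel()
    C=-R.T@t; d=R.T@np.linalg.solve(c["intrinsics"],[uv[0],uv[1],1.]); return (C+d*(z-C[2])/d[2])
E
python3 - <<'E'
from cell import *
from h import *
c=capture("top")
p=lambda l,z:np.array([ray(c,((u+.5)/3.502+189.5,(v+.5)/3.5+184.5),z)[:2] for u,v in l])
b=p([(17,42),(754,30),(773,452),(10,465)],.012)
L=p([(676,149),(687,176),(434,284),(423,252)],.032)
S=p([(149,236),(288,258),(284,291),(145,268)],.032)
f=p([(35,102),(738,90)],.012); ft=p([(33,92),(738,80)],.042)
for n,a in dict(board=b,L=L,S=S,foot=f,top=ft).items(): print(n,a.round(4).tolist(),'c',a.mean(0).round(4),'sides',np.linalg.norm(a-np.roll(a,-1,0),axis=1).round(4))
d=f[0]-f[1];print("fence y dir deg",np.degrees(np.arctan2(d[1],d[0])))
d=b[0]-b[1]+b[3]-b[2];print("board y",np.degrees(np.arctan2(d[1],d[0])))
d=L[3]-L[0]+L[2]-L[1];print("L",np.degrees(np.arctan2(d[1],d[0])))
w=capture("wrist");print(w["mount"],w["intrinsics"]); 
C=cv2.Rodrigues(c["rvec"])[0].T@-np.ravel(c["tvec"]);print(C)
print([k for k in dir(__import__('cell')) if k[0]!='_'])
E
```

```text
board [[0.6837, 0.2788], [0.6837, -0.2177], [0.4005, -0.2181], [0.4011, 0.2792]] c [0.5422 0.0305] sides [0.4965 0.2832 0.4973 0.2825]
L [[0.5991, -0.1594], [0.581, -0.166], [0.5125, 0.0014], [0.5336, 0.0082]] c [ 0.5565 -0.079 ] sides [0.0193 0.1809 0.0222 0.18  ]
S [[0.5473, 0.1867], [0.5312, 0.0962], [0.5096, 0.0989], [0.5263, 0.1892]] c [0.5286 0.1428] sides [0.0919 0.0218 0.0918 0.0212]
foot [[0.6422, 0.2662], [0.6425, -0.2052]] c [0.6423 0.0305] sides [0.4714 0.4714]
top [[0.6424, 0.2616], [0.6426, -0.2006]] c [0.6425 0.0305] sides [0.4621 0.4621]
fence y dir deg 90.03172197845967
board y 89.96623845969553
L 111.8032940490227
[[-8.00309075e-04 -9.64197282e-01 -2.65184768e-01  6.68098478e-02]
 [ 9.99999511e-01 -6.17418009e-04 -7.73030514e-04 -1.68259198e-03]
 [ 5.81624069e-04 -2.65185257e-01  9.64197304e-01 -1.42832243e-01]
 [ 0.00000000e+00  0.00000000e+00  0.00000000e+00  1.00000000e+00]] [[394.652581     0.         310.7844662 ]
 [  0.         394.652581   237.93052686]
 [  0.           0.           1.        ]]
[0.36069203 0.00720001 1.3057246 ]
['MotionError', 'capture', 'job_done', 'read_state', 'tcp_to_grasp']
```

```bash
cat >>h.py <<'E'
from scipy.spatial.transform import Rotation as Ro
def rel(s,p,yaw):
    R=Ro.from_euler('xyz',s["eef_rot"],degrees=True)
    d=R.inv().apply(np.array(p)-s["eef_pos"])*100
    q=(R.inv()*Ro.from_euler('xyz',[180,0,yaw],degrees=True)).as_rotvec()
    return d.round(2),q.round(3)
E
python3 -c "
from cell import *
from h import *
print(tcp_to_grasp,rel(read_state(),[.5147,-.0957,.12],201.8))"
```

```text
0.0187 (array([-52.01, -53.95,  11.12]), array([-0.001, -0.   , -0.679]))
```

Call:
carry_out(rows=[[[0,-52,-54,6,-0.68],[0,-52,-54,6,-0.68],[0,-52,-54,6,-0.68],[0,-52,-54,6,-0.68],[0,-52,-54,6,-0.68],[0,-52,-54,6,-0.68],[0,-52,-54,6,-0.68],[0,-52,-54,6,-0.68],[0,-52,-54,6,-0.68],[0,-52,-54,6,-0.68],[0,-52,-54,6,-0.68],[0,-52,-54,6,-0.68]]])

```text
time_s: 1.4
eef_pos: [0.4432, 0.0448, 0.1841]
eef_rot: [-180.0, 0.0, -158.2]
contact_force: [1.0, 0.5, -0.9]
gripper_width: 0.0856
finger_force: 0.0
```

```bash
python3 -c "
from cell import *
from h import *
s=read_state();print(s['eef_pos'],s['eef_rot'],rel(s,[.5147,-.0957,.10],201.8))"
```

```text
[0.44322343 0.04478193 0.18414032] [-1.79990648e+02  4.44941648e-02 -1.58172436e+02] (array([ -1.41, -15.7 ,   8.42]), array([-0.   ,  0.001,  0.   ]))
```

Call:
carry_out(rows=[[[0,-1.4,-15.7,4,0],[0,-1.4,-15.7,6,0],[0,-1.4,-15.7,8.4,0],[0,-1.4,-15.7,8.4,0],[0,-1.4,-15.7,8.4,0],[0,-1.4,-15.7,8.4,0],[0,-1.4,-15.7,8.4,0]]])

```text
time_s: 2.1
eef_pos: [0.5144, -0.093, 0.101]
eef_rot: [-180.0, 0.1, -158.1]
contact_force: [-0.4, 0.3, -0.3]
gripper_width: 0.0854
finger_force: 0.0
```

```bash
python3 - <<'E'
from cell import *
from h import *
s=read_state();print(s['time_s'],s['eef_pos'],s['eef_rot'])
w=capture("wrist");cv2.imwrite("pics/w1.png",w["pixels"][:,:,::-1])
T=np.eye(4);T[:3,:3]=Ro.from_euler('xyz',s["eef_rot"],degrees=True).as_matrix();T[:3,3]=s["eef_pos"]
M=np.linalg.inv(T@w["mount"])
P=lambda p:(w["intrinsics"]@(M@[*p,1])[:3])
for p in [(.5991,-.1594,.032),(.581,-.166,.032),(.5125,.0014,.032),(.5336,.0082,.032),(.641,-.2,.012),(.641,.26,.012)]:
    q=P(p);print((q[:2]/q[2]).round(1))
print(rel(s,[.5147,-.0957,.006],201.8))
E
```

```text
2.1 [ 0.51440854 -0.09303594  0.10103825] [-1.79977735e+02  5.39627554e-02 -1.58129334e+02]
[158.3 340.1]
[156.  310.8]
[464.6 308.8]
[458.2 342.6]
[ 93.1 356.7]
[673.3 551.2]
(array([ 0.08, -0.25,  9.5 ]), array([-0.   ,  0.001,  0.001]))
```

View pics/w1.png

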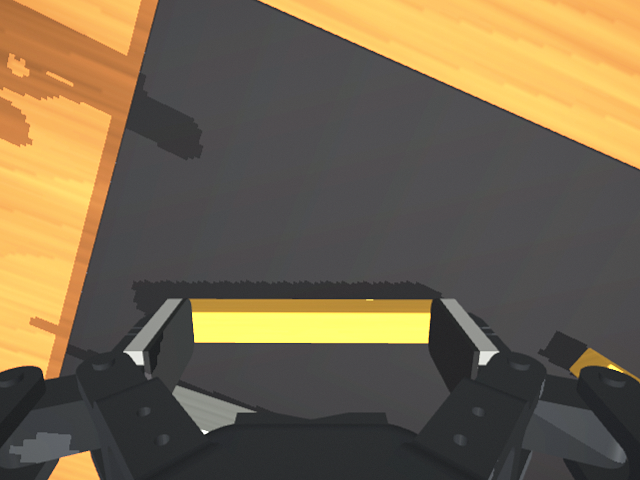

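The wrist view shows the bar's top face between rows 312 and 343, level in the picture. That matches the prediction, so the fingers are parallel to the bar and behind it. I'll descend.

Call:
carry_out(rows=[[[0,0.1,-0.2,4,0],[0,0.1,-0.2,7,0],[0,0.1,-0.2,8.5,0],[0,0.1,-0.2,9.1,0],[0,0.1,-0.2,9.5,0],[0,0.1,-0.2,9.5,0],[0,0.1,-0.2,9.5,0]]])

```text
time_s: 2.85
eef_pos: [0.5151, -0.0962, 0.0066]
eef_rot: [-179.9, 0.1, -158.2]
contact_force: [1.4, 0.1, 0.1]
gripper_width: 0.0854
finger_force: 0.0
```

```bash
python3 - <<'E'
from cell import *
from h import *
s=read_state();print(s['eef_pos'],s['eef_rot'],s['contact_force'])
c0=np.array([.5565,-.079])
# contact offset 21 mm behind the bar's centre line
for k in range(0,10):
    f=k/9; yaw=21.8*(1-f); x=.5565+.061*f+0.004; a=np.radians(yaw)
    t=np.array([x,-.079])-.021*np.array([np.cos(a),np.sin(a)])
    print(rel(s,[*t,s['eef_pos'][2]],180+yaw))
E
```

```text
[ 0.51512663 -0.09619338  0.00658989] [-1.79916210e+02  1.05024415e-01 -1.58150737e+02] [1.35493092 0.0810782  0.10638951]
(array([-2.75, -0.09,  0.01]), array([-0.001,  0.002,  0.001]))
(array([-3.38, -0.25,  0.01]), array([-0.001,  0.002,  0.043]))
(array([-4.02, -0.42,  0.01]), array([-0.001,  0.002,  0.085]))
(array([-4.66, -0.58,  0.01]), array([-0.001,  0.002,  0.128]))
(array([-5.3 , -0.75,  0.01]), array([-0.001,  0.002,  0.17 ]))
(array([-5.94, -0.91,  0.01]), array([-0.001,  0.002,  0.212]))
(array([-6.59, -1.08,  0.01]), array([-0.001,  0.002,  0.255]))
(array([-7.25, -1.24,  0.02]), array([-0.001,  0.002,  0.297]))
(array([-7.9 , -1.41,  0.02]), array([-0.001,  0.002,  0.339]))
(array([-8.56, -1.58,  0.02]), array([-0.001,  0.002,  0.381]))
```

Call:
carry_out(rows=[[[0,-1.0,0,0,0],[0,-1.6,0,0,0],[0,-2.1,0,0,0],[0,-2.5,-0.1,0,0],[0,-2.9,-0.1,0,0.01],[0,-3.3,-0.2,0,0.04],[0,-3.7,-0.3,0,0.064],[0,-4.0,-0.4,0,0.085],[0,-4.3,-0.5,0,0.106],[0,-4.7,-0.6,0,0.128],[0,-5.0,-0.7,0,0.15],[0,-5.3,-0.75,0,0.17]]])

```text
time_s: 4.05
eef_pos: [0.5641, -0.0828, 0.0044]
eef_rot: [179.9, -0.3, -167.9]
contact_force: [-9.6, -0.1, 5.5]
gripper_width: 0.0853
finger_force: 4.6
```

```bash
python3 - <<'E'
from cell import *
from h import *
s=read_state();print(s['eef_pos'],s['eef_rot'],s['contact_force'])
w=capture("wrist");cv2.imwrite("pics/w2.png",w["pixels"][:,:,::-1])
for f in (.6,.8,1):
    yaw=21.8*(1-f); x=.5565+.061*f+0.004; a=np.radians(yaw)
    t=np.array([x,-.079])-.021*np.array([np.cos(a),np.sin(a)])
    print(rel(s,[*t,s['eef_pos'][2]],180+yaw))
E
```

```text
[ 0.56405126 -0.0828421   0.00441377] [ 179.90841196   -0.25510496 -167.94828579] [-9.63650027 -0.07890648  5.51681553]
(array([-1.22, -0.19, -0.01]), array([ 0.001, -0.004,  0.058]))
(array([-2.42, -0.29, -0.01]), array([ 0.001, -0.005,  0.134]))
(array([-3.64, -0.39, -0.02]), array([ 0.001, -0.005,  0.21 ]))
```

View pics/w2.png

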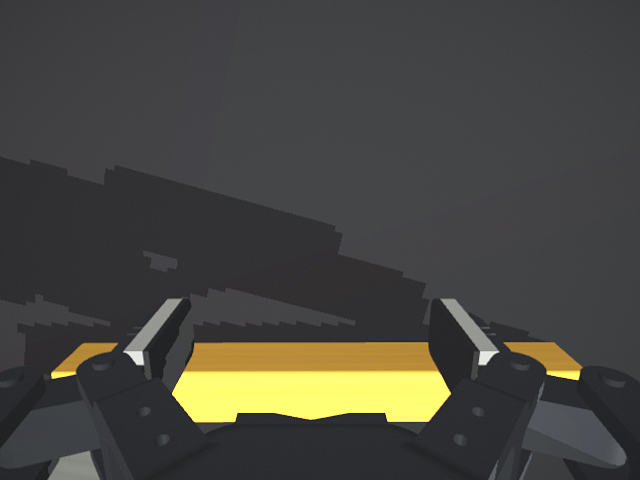

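The picture shows both fingers on the bar, with the bar centred and parallel to them (ends at columns 65 and 568, top edge level at row 371). I'll continue pushing while turning square to the fence.

Call:
carry_out(rows=[[[0,-0.35,-0.05,-0.1,0.02],[0,-0.7,-0.1,-0.1,0.04],[0,-1.05,-0.16,-0.1,0.06],[0,-1.4,-0.2,-0.1,0.08],[0,-1.75,-0.24,-0.1,0.1],[0,-2.1,-0.27,-0.1,0.12],[0,-2.45,-0.3,-0.1,0.14],[0,-2.75,-0.32,-0.1,0.16],[0,-3.0,-0.34,-0.1,0.18],[0,-3.25,-0.36,-0.1,0.195],[0,-3.5,-0.38,-0.1,0.21],[0,-3.6,-0.39,-0.1,0.21]]])

```text
time_s: 5.3
eef_pos: [0.6021, -0.0795, 0.0062]
eef_rot: [-180.0, 0.0, -180.0]
contact_force: [-5.5, -0.8, -1.4]
gripper_width: 0.0851
finger_force: 2.0
```

```bash
python3 - <<'E'
from cell import *
from h import *
s=read_state();print(s['eef_pos'],s['eef_rot'],s['contact_force'],s['qpos'])
c=capture("top");cv2.imwrite("pics/t2.png",cv2.resize(c["pixels"][185:325,190:415,::-1],(788,490),interpolation=cv2.INTER_CUBIC))
E
```

```text
[ 0.60213404 -0.0794757   0.0061739 ] [-1.79994050e+02  5.25338897e-05 -1.79976025e+02] [-5.47862967 -0.75616042 -1.40769526] [-1.23512736e+01  2.08150884e+01  9.44781912e+01 -6.41569568e-03
  6.47053941e+01 -1.02372507e+02]
```

View pics/t2.png

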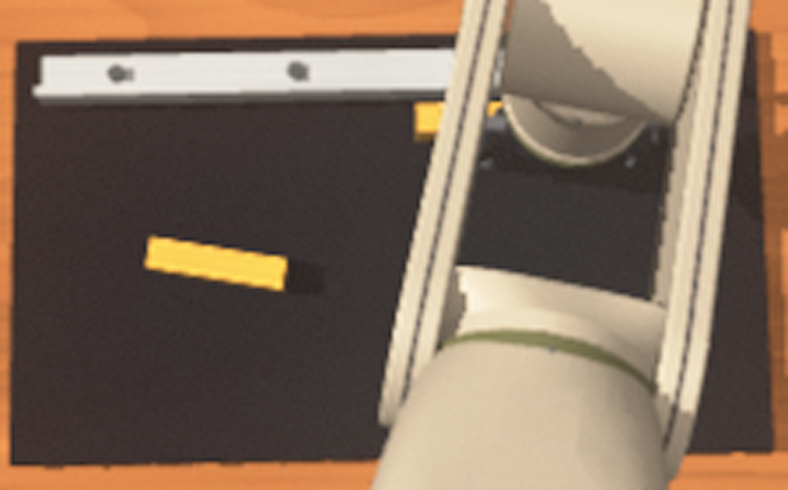

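The bar's left end shows at crop (415,102–138), now parallel to the fence and a few mm short of it. I'll finish gently while watching the force.

Call:
carry_out(rows=[[[0,-0.15,0,0,0],[0,-0.3,0,0,0],[0,-0.45,0,0,0],[0,-0.6,0,0,0],[0,-0.7,0,0,0],[0,-0.8,0,0,0],[0,-0.8,0,0,0]]])

```text
time_s: 6.05
eef_pos: [0.6099, -0.0794, 0.006]
eef_rot: [180.0, -0.0, -179.9]
contact_force: [-4.1, -0.0, -1.2]
gripper_width: 0.0856
finger_force: 2.2
```

Call:
carry_out(rows=[[[0,-0.1,0,0,0],[0,-0.2,0,0,0],[0,-0.2,0,0,0]]])

```text
time_s: 6.35
eef_pos: [0.6103, -0.0794, 0.0051]
eef_rot: [180.0, -0.2, -179.9]
contact_force: [-8.4, 0.0, -0.8]
gripper_width: 0.085
finger_force: 4.2
```

Call:
carry_out(rows=[[[0,-0.1,0,0,0],[0,-0.2,0,0,0],[0,-0.2,0,0,0]]])

```text
time_s: 6.65
eef_pos: [0.6104, -0.0794, 0.0047]
eef_rot: [180.0, -0.4, -179.9]
contact_force: [-17.5, -0.3, 4.1]
gripper_width: 0.0852
finger_force: 8.7
```

The bar has stopped moving and the force is rising, so it is seated, at x ≈ 0.641 as measured for the face. I'll back off and rise.

Call:
carry_out(rows=[[[0,0.2,0,0,0],[0,0.5,0,0,0],[0,2,0,0,0],[0,5,0,0,0],[0,5,0,-4,0],[0,5,0,-8,0],[0,8,0,-12,0],[0,12,0,-15,0],[0,16,0,-15,0],[0,20,0,-15,0],[0,20,0,-15,0]]])

```text
time_s: 7.75
eef_pos: [0.411, -0.0793, 0.1563]
eef_rot: [-180.0, 0.1, -180.0]
contact_force: [0.6, 0.3, 0.4]
gripper_width: 0.0853
finger_force: 0.0
```

```bash
python3 - <<'E'
from cell import *
from h import *
s=read_state();print(s['time_s'],s['eef_pos'],s['contact_force'])
c=capture("top");cv2.imwrite("pics/t3.png",cv2.resize(c["pixels"][185:325,190:415,::-1],(788,490),interpolation=cv2.INTER_CUBIC))
c=capture("scene");cv2.imwrite("pics/s3.png",cv2.resize(c["pixels"][210:350,240:480,::-1],(800,467),interpolation=cv2.INTER_CUBIC))
E
```

```text
7.75 [ 0.41100402 -0.07934176  0.15625142] [0.6048561  0.25317314 0.3838741 ]
```

View pics/t3.png

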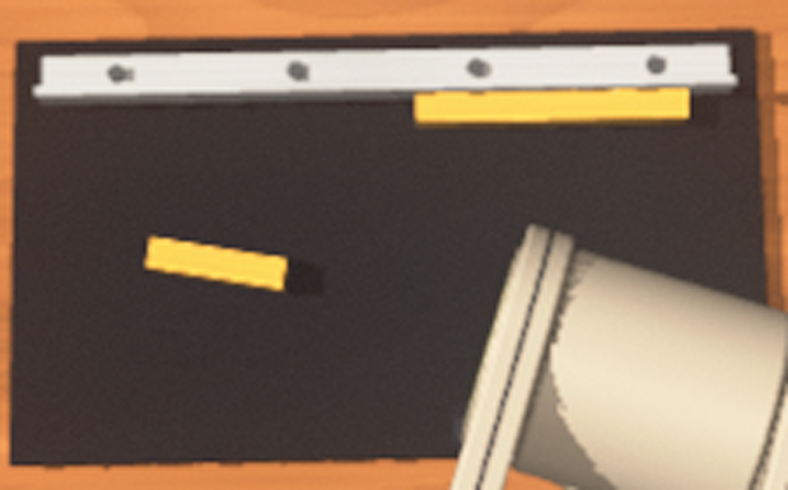

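View pics/s3.png

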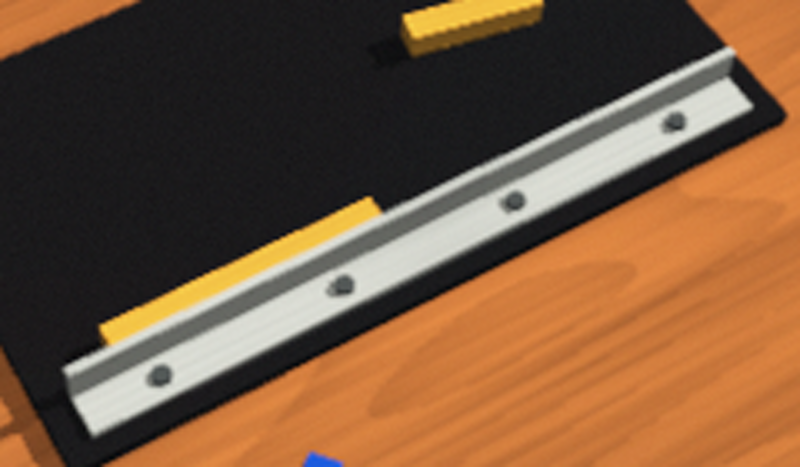

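Both views show the long bar flush along the fence: crop columns 415–690, inside the fence's 33–738, with no gap from (415,92) to (690,88). The short bar has not moved.

```bash
python3 -c "
from cell import *
print(job_done())"
```

```text
the job is handed in; nothing more can be done
None
```

I pushed the long brass bar flush along the steel fence, clear of both ends, without touching the short bar or the file, and handed the job in after about 8 s of robot time.

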